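# Lock the groove plug into the culture vessel's cam coupler

## Robot

A 6-joint arm with a two-finger parallel gripper is mounted at the origin on the work surface. World frame = base frame: x ahead of the robot, y to its left, z up, the work surface at z = 0. Lengths are in m, angles in rad, forces in N, time in s.
With the tool pointing down it reaches from about 0.275 to 0.825 m from the base axis. Payload 5.2 kg.
Tool frame: the origin (TCP) lies at the very end of the fingers, on their centre line; the grasp point (between the pads) lies 19 mm behind it (ctrl.pinch_z is the distance from the TCP to the grasp point, in m); x points along the fingers, z is the direction in which the jaws open and shut, and the axes are right-handed (so a half turn about x gives the same grasp; the last joint's range is limited). The gripper opens to 93 mm and grips with 3 to 60 N. Pads are 15 mm wide; open, the fingers measure 128 mm over their backs; the gripper's body (75 mm by 188 mm) begins 65 mm behind the grasp point.
Start: joints at [0.978, 0.259, 1.535, -0, 1.348, -0.203], TCP at [0.209, 0.509, 0.219] pointing down, gripper open.
Joint ranges: [-3.14, 3.14], [-0.91, 2.08], [0.19, 2.58], [-1.22, 4.36], [0.22, 2.71], [-3.12, 3.12]. Speed limits (rad/s): [2.57, 2.57, 3.14, 3.14, 3.14, 3.14].

## Interface

Orientations are given as [roll, pitch, yaw] about the fixed x, y, z axes, in that order (R = Rz(yaw) Ry(pitch) Rx(roll)).
In Python, from workcell import get_obs, viewer, ctrl, models gives the robot as it stands.
- The arm moves only by the tool arm_command, never from a script. Its argument "moves" is text: rows parted by semicolons, each of 7 numbers parted by spaces: the shift along the tool's x, y, z in cm, then the turn, a rotation vector about the tool's x, y, z in rad, then the opening, from 0 (shut) to 1 (fully open). A call has 1 to 5 rows; each row is the pose to reach, as a shift and turn from the pose commanded when the call began, along the tool's axes at that moment; what a row does not reach only later rows make up. A row lasts 1/12 s, in which the tool goes at most 41.7 mm and 7.16 degrees, less where a joint would pass 70% of its speed; a pose out of reach is approached as far as the arm can. A call with a gripper value outside its range is refused whole. The fingers move at their own pace and stop on an object; "force" is the grip in N (left out, the last holds). Time passes only in rows, so rows that repeat a pose let the fingers close. It gives the time, the measured TCP pose, the force and the opening at its end, in the units of the state.
- get_obs(): the state, without advancing time (a new reading comes with each control period).
- viewer.camera(name): name is "scene" or "top" or "wrist"; returns the picture (400x640x3 uint8, red, green, blue); there is no depth.
- viewer.get_calibration(name): a dict with "fx", "fy", "cx", "cy" (pixels), "R" (3x3) and "t" (3): a world point X has camera coordinates R X + t. Camera axes: x right, y down, z forward; pixel columns grow to the right and rows downward; lengths in m; the calibration is good to about 2 mm. A picture is of the moment at which its call begins: read the wrist's pose just before it. get_calibration takes no time and is no camera call; for the wrist camera it gives the pose at the moment of the call.
- ctrl.finish_job(): hands the job in, once; it reports no verdict.
Trained networks look in the newest picture that a camera, given by its name, has taken for a name from the list of things; names that differ only in an ending like _2 or _b are one class to them, and where a whole thing is asked for, a point or a joint stands for the part that bears it (a point fixed in the world has none). Each returns a list of dicts, best first, with "score" (0 to 1); they miss things now and then, are a little off and sometimes report something else, mostly with a low value. They report only what shows in the picture. A call takes as long as a camera call. They do not tell look-alikes from the thing itself.
- models.look_for(camera, thing): "rect" ([left, top, right, bottom] as shares, 0 to 1, of the picture: columns of its width, rows of its height, round what is visible of it).
- models.cut_out(camera, thing): "pixels" (400x640 bool, what is visible of it) and "rect" ([left, top, right, bottom] as shares, 0 to 1, of the picture: columns of its width, rows of its height, round what is visible of it).
- models.pinpoint(camera, thing): "centre" ([column, row] as shares, 0 to 1, of the picture: columns of its width, rows of its height: a listed point, or the origin of a listed thing).
The state is a dict: "clock": time; "q": joint angles; "qvel": joint speeds; "effort": joint torques, N m; "tool_pos": TCP position; "ee_rot": TCP orientation; "wrist_force": force on the tool from outside, world axes, zero at the start; "moment": the same for the moment, N m; "finger_gap": finger opening in m.
Only numpy, scipy, OpenCV 4.12 (cv2) and the standard library are available. Lean on these libraries where they do the work, as an engineer would, in place of code of your own. Each camera call takes 0.05 s, during which the arm holds its last target. There are 200 camera calls.

## Task

Close the steel culture vessel: lift the plastic dust cap off its coupler and put it in the steel tray, then seat the smaller grooved steel plug fully home in the coupler while both cam arms are still out, and swing the two cam arms down together until both lie flat against the coupler's sides. Do not let one arm go down ahead of the other, and leave the larger plug, the tube rack and the bottle standing where they are.

Things in the scene. Friction and masses are not known exactly. Their poses are not given: they have to be found in the camera images.
- vessel: Fixed upright steel culture vessel. Body 120 mm across and 96 mm high, round neck, on top a cam coupler (open socket facing up): outside 47 mm, bore 39 mm across and 35 mm deep, rim 204 mm above the origin. Origin: centre of its underside, on the bench. z up; the two cam arms stand out on its +y (arm a) and -y (arm b) sides and swing in its yz plane.
- mouth (a point): Centre of the coupler's open mouth, level with the rim. Axes as the vessel's.
- pivot_a (a point): Hinge axis of cam arm a, 28 mm from the coupler's axis on the vessel's +y side, 9 mm below the rim; the axis runs along the vessel's x.
- pivot_b (a point): Hinge axis of cam arm b, the same on the -y side.
- cam_a (a joint): Angle of cam arm a (rad): 0 = hanging straight down flat against the coupler (locked, a hard stop), 1.57 = level, pointing straight out along the vessel's +y; more = raised above level, at most 2.5. Starts between 1.3 and 2.2. Stiff hinge (0.06 N m of friction): the arm stays where it is left; pushing it about 20 mm from the pivot takes about 3 N.
- cam_b (a joint): Angle of cam arm b (rad), the same on the -y side, pointing out along the vessel's -y at 1.57. Starts independently of arm a. A cam nose at each arm's pivot enters the plug's groove as the arm comes down and keeps the plug in; a plug that stands too high obstructs them.
- cam_a_tip (a point): Free end of cam arm a, 80 mm from its pivot. Steel arm 16 mm wide, 8 mm thick, 83 mm long from the pivot, its last 20 mm bent slightly outwards.
- cam_b_tip (a point): Free end of cam arm b, alike. When both arms hang at 0 they measure 64 mm over their outer faces in the first 60 mm below the pivots.
- cap: Loose grey plastic dust cap sitting in the coupler's mouth at the start, 34 mm high, 50 g. Origin: centre of its underside. From below: spigot 34 mm across up to 10 mm; flange 50 mm across from 10 to 14 mm (rests on the rim, origin then 10 mm below it); grip bar 14 mm wide (its x), 40 mm long (its y), from 14 to 34 mm.
- tray: Fixed open steel tray 130 x 130 mm outside, walls 4 mm thick and 22 mm high, floor about 4 mm thick. Origin: centre of its underside, on the bench. Empty at the start.
- plug: The plug to fit: loose solid steel, the smaller of two, 51 mm high, 0.18 to 0.29 kg, standing upright on the bench. Origin: centre of its underside. From below: spigot 36 mm across, chamfered foot, groove from 13 to 28 mm; flange 50 mm across from 30 to 34 mm (rests on the coupler's rim when home, origin then 30 mm below the rim); round grip knob 32 mm across from 34 to 51 mm.
- big_plug: Bystander: a larger plug of the same shape for another vessel, spigot 54 mm and flange 72 mm across, 70 mm high, knob 44 mm across; loose. Origin: centre of its underside. It does not fit.
- rack: Bystander: loose white plastic test tube rack 105 mm (its x) by 62 mm (its y), 60 mm high, with tubes standing up to 114 mm. Origin: centre of its underside.
- bottle: Bystander: loose amber reagent bottle 64 mm across and 180 mm high, standing beside the vessel on the robot's side. Origin: centre of its underside.
There are look-alikes about, which are no part of the job. Several things have the shape of the tray; the one meant has the colours described above.

How it is judged:
By the outcome, as a careful person would: the job done as asked, in the order asked, and still so for the second after the job is handed in, with the robot touching nothing.
It also fails if it takes over 66 s, if anything falls off the work surface, if the arm or the gripper's body presses on something with over 40 N, if the wrist force passes 120 N, or if a joint passes its speed limit or range.

## Working session

There is one attempt and no reset: what is moved stays moved. The work goes in short steps, Python scripts to look and compute and a tool call to move; the robot and the scene stay as the last step left them, time stands still between calls to the robot, and variables do not carry over. Pictures are saved under pics/ and viewed, on a budget of 10 in all, crops included, one or two more only if the job needs it, and the job is handed in when it is done.

Besides the shell and the picture viewer there is one more tool, called after "Emit:" by a JSON object that holds its "fn" and its "kwargs", one argument or row to a line. arm_command: Moves the arm, as the interface text tells. Its arguments: {"type":"object","properties":{"moves":{"type":"string"},"force":{"type":"number"}},"required":["moves"]}

```bash
ls; mkdir -p pics; cat > h.py <<'E'
import numpy as np, cv2
from workcell import get_obs, viewer, ctrl, models
def proj(cal,X):
    c=cal['R']@np.array(X,float)+cal['t']; return np.array([cal['fx']*c[0]/c[2]+cal['cx'],cal['fy']*c[1]/c[2]+cal['cy']])
def ray(cal,px):
    R=np.array(cal['R']);t=np.array(cal['t']); o=-R.T@t
    d=R.T@np.array([(px[0]-cal['cx'])/cal['fx'],(px[1]-cal['cy'])/cal['fy'],1]); return o,d/np.linalg.norm(d)
def at_z(cal,px,z):
    o,d=ray(cal,px); return o+d*(z-o[2])/d[2]
def tri(rays):
    A=np.zeros((3,3));b=np.zeros(3)
    for o,d in rays:
        P=np.eye(3)-np.outer(d,d);A+=P;b+=P@o
    X=np.linalg.solve(A,b); return X,[np.linalg.norm((np.eye(3)-np.outer(d,d))@(X-o)) for o,d in rays]
E
python3 - <<'E'
from h import *
np.set_printoptions(precision=4,suppress=True)
o=get_obs();print(o['tool_pos'],o['ee_rot'],o['clock'])
ims={}
for c in('scene','top'):
    im=viewer.camera(c);ims[c]=im;cv2.imwrite(f'pics/{c}0.png',im[...,::-1]);cal=viewer.get_calibration(c);print(c,cal)
    for n in['mouth','pivot_a','pivot_b','cam_a_tip','cam_b_tip','cap','tray','plug','big_plug','rack','bottle','vessel']:
        print(c,n,[(round(r['score'],2),np.round(np.array(r['centre'])*[640,400],1)) for r in models.pinpoint(c,n)[:4]])
E
```

```text
pics
[0.2087 0.5083 0.2178] [ 2.9583  1.569  -2.1439] 0.0
scene {'fx': 505.8903320827006, 'fy': 505.8903320827006, 'cx': 314.18727834740474, 'cy': 202.65138893818602, 'R': array([[-0.8202,  0.572 ,  0.0043],
       [ 0.3661,  0.5308, -0.7644],
       [-0.4395, -0.6254, -0.6448]]), 't': array([ 0.3776, -0.04  ,  1.3826])}
scene mouth [(0.19, array([306.5, 251.1]))]
scene pivot_a [(0.93, array([293.3, 206.6])), (0.84, array([295.8, 225.8]))]
scene pivot_b [(0.93, array([293.3, 206.6])), (0.84, array([295.8, 225.8]))]
scene cam_a_tip [(0.85, array([309.2, 254.9])), (0.29, array([294.3, 228. ]))]
scene cam_b_tip [(0.75, array([282.7, 178.8])), (0.49, array([259.1, 188.9])), (0.3, array([304.6, 251.1]))]
scene cap [(0.88, array([294.4, 216.9]))]
scene tray [(0.81, array([307.8, 157.9])), (0.63, array([255.2, 190. ]))]
scene plug []
scene big_plug [(0.86, array([333.4, 386. ]))]
scene rack [(0.58, array([203. , 218.3]))]
scene bottle [(0.86, array([355.8, 278.8]))]
scene vessel [(0.63, array([297.5, 285.3]))]
top {'fx': 399.8262001919776, 'fy': 399.8262001919776, 'cx': 325.198655814621, 'cy': 204.90765301454, 'R': array([[-0.0164, -0.9999, -0.0005],
       [-0.9954,  0.0164, -0.0949],
       [ 0.0949, -0.0011, -0.9955]]), 't': array([-0.0116,  0.4599,  1.0261])}
top mouth [(0.82, array([297.3, 162.8]))]
top pivot_a [(0.97, array([287.4, 157.7]))]
top pivot_b [(0.97, array([287.4, 157.7]))]
top cam_a_tip [(0.69, array([251.2, 147.5]))]
top cam_b_tip [(0.77, array([344.5, 173.5]))]
top cap [(0.96, array([299.1, 162.5]))]
top tray [(0.82, array([427.5, 212.3]))]
top plug []
top big_plug [(0.6, array([212. , 151.4]))]
top rack [(0.94, array([414.9, 149. ]))]
top bottle [(0.88, array([279.2, 223.8])), (0.5, array([431.2, 212.6]))]
top vessel [(0.92, array([304.7, 173.5])), (0.42, array([426.9, 212.7]))]
```

View pics/scene0.png

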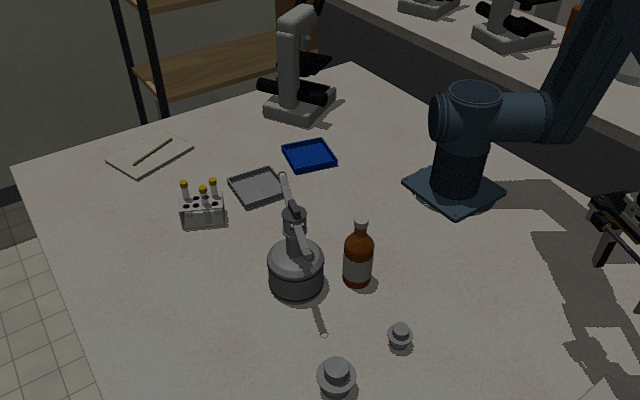

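View pics/top0.png

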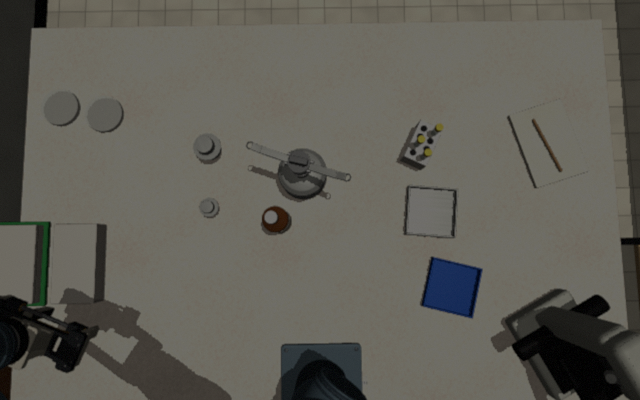

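The scene view shows the vessel with its cap at (294,215), the steel tray at (258,187) with the blue look-alike at (309,156), the small plug at (400,335), the big plug at (336,375) and the bottle at (357,255). In the top view the coupler is at (298,162), the cam tips at (251,146) and (347,178), the small plug at (208,207) and the steel tray at (430,212).

```bash
python3 - <<'E'
from h import *
from scipy.spatial.transform import Rotation as Ro
np.set_printoptions(precision=4,suppress=True)
T=viewer.get_calibration('top');S=viewer.get_calibration('scene')
def t(n,a,b): print(n,*tri([ray(T,a),ray(S,b)]))
print('vessel base/neck z.204 from mouth',at_z(T,(297.3,162.8),.204), 'cap z.194',at_z(T,(299.1,162.5),.194))
print('scene cap',at_z(S,(294.4,216.9),.194),'vessel',at_z(T,(304.7,173.5),0),at_z(S,(297.5,285.3),0))
t('tip a?',(251.2,147.5),(309.2,254.9)); t('tip b?',(344.5,173.5),(282.7,178.8))
print('plug',at_z(T,(208.5,207),.04),at_z(S,(400,331),.045))
print('big',at_z(T,(207,147),.06),'tray',at_z(T,(430,212),.01),at_z(S,(258,187),.01))
t('bottle top',(271,216),(361,221)); print('bottle',at_z(T,(279.2,223.8),0),at_z(S,(355.8,278.8),0))
print('rack',at_z(T,(414.9,149),0))
o=get_obs();print(Ro.from_euler('xyz',o['ee_rot']).as_matrix())
for im,c,r in(('scene0','s',(240,150,380,310)),('top0','t',(180,110,370,240))):
    a=cv2.imread(f'pics/{im}.png')[r[1]:r[3],r[0]:r[2]];cv2.imwrite(f'pics/{c}crop.png',cv2.resize(a,None,fx=4,fy=4 if c=='t' else 3.6,interpolation=cv2.INTER_CUBIC))
E
```

```text
vessel base/neck z.204 from mouth [0.5357 0.0405 0.204 ] cap z.194 [0.5384 0.0372 0.194 ]
scene cap [0.5357 0.0383 0.194 ] vessel [0.5477 0.0347 0.    ] [0.5384 0.0476 0.    ]
tip a? [0.5726 0.1428 0.1976] [np.float64(0.0005412335915057869), np.float64(0.0005412335915056819)]
tip b? [ 0.5053 -0.0592  0.2148] [np.float64(0.0039385690557157006), np.float64(0.003938569055715743)]
plug [0.4575 0.2814 0.04  ] [0.46   0.2874 0.045 ]
big [0.61   0.2811 0.06  ] tray [ 0.4374 -0.2961  0.01  ] [ 0.4406 -0.2937  0.01  ]
bottle top [0.4209 0.1038 0.173 ] [np.float64(0.0019589253212760893), np.float64(0.0019589253212759787)]
bottle [0.4132 0.1042 0.    ] [0.4208 0.106  0.    ]
rack [ 0.61   -0.2649  0.    ]
[[-0.    -0.925  0.38 ]
 [-0.     0.38   0.925]
 [-1.     0.    -0.   ]]
```

View pics/tcrop.png

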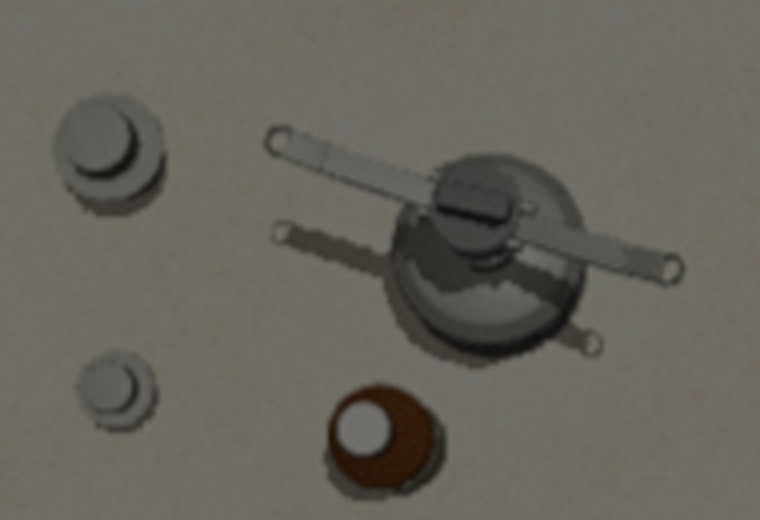

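The top crop shows the grip bar lying along the cam-arm direction, about 18° in the image, so the jaws should open along the vessel's x. Next I move above the cap.

```bash
cat >> h.py <<'E'
from scipy.spatial.transform import Rotation as Ro
np.set_printoptions(precision=4,suppress=True)
def plan(pos,yaw_deg,p0=None,y0=None,smax=.19,rmax=.58):
    """print calls (cm, rad about tool x) for a tool-down move; yaw = jaw (tool z) direction"""
    o=get_obs(); R=Ro.from_euler('xyz',o['ee_rot']).as_matrix()
    p=np.array(o['tool_pos'] if p0 is None else p0,float); y=np.degrees(np.arctan2(R[1,2],R[0,2])) if y0 is None else y0
    print('clock',o['clock'],'p',p,'yaw',round(y,2),'down',R[:,0],'gap',o['finger_gap'],'F',o['wrist_force'])
    d=np.array(pos)-p; dy=yaw_deg-y
    n=max(1,int(np.ceil(max(np.linalg.norm(d)/smax,abs(np.radians(dy))/rmax))))
    for k in range(n):
        a=np.radians(y+dy*k/n)
        Z=np.array([np.cos(a),np.sin(a),0]);X=np.array([0,0,-1.]);Y=np.cross(Z,X)
        print('call',np.round([X@d/n*100,Y@d/n*100,Z@d/n*100,-np.radians(dy)/n],3))
E
python3 - <<'E'
from h import *
plan([.537,.0385,.32],-18.4)
E
```

```text
clock 1.3 p [0.209  0.5088 0.2186] yaw 67.67 down [-0. -0. -1.] gap 0.09278381512510252 F [0.2355 0.7178 0.1787]
call [ -2.534 -12.053  -7.758   0.376]
call [ -2.534 -14.058  -2.797   0.376]
call [ -2.534 -14.104   2.554   0.376]
call [ -2.534 -12.185   7.549   0.376]
```

Emit:
{"fn": "arm_command", "kwargs": {
  "moves": "-2.5 -12 -7.8 0.376 0 0 1; -2.5 -12 -7.8 0.376 0 0 1; -2.5 -12 -7.8 0.376 0 0 1; -2.5 -12 -7.8 0.376 0 0 1; -2.5 -12 -7.8 0.376 0 0 1"
}}

```text
clock: 1.72
tool_pos: [0.2928, 0.3885, 0.2447]
ee_rot: [-0.816, 1.568, -0.016]
wrist_force: [0.2, 0.4, -0.4]
finger_gap: 0.093
```

Emit:
{"fn": "arm_command", "kwargs": {
  "moves": "-2.5 -14 -2.8 0.376 0 0 1; -2.5 -14 -2.8 0.376 0 0 1; -2.5 -14 -2.8 0.376 0 0 1; -2.5 -14 -2.8 0.376 0 0 1; -2.5 -14 -2.8 0.376 0 0 1"
}}

```text
clock: 2.13
tool_pos: [0.3742, 0.2719, 0.2694]
ee_rot: [-0.534, 1.569, -0.109]
wrist_force: [-0.1, 1.0, -0.5]
finger_gap: 0.0929
```

Emit:
{"fn": "arm_command", "kwargs": {
  "moves": "-2.5 -14.1 2.5 0.376 0 0 1; -2.5 -14.1 2.5 0.376 0 0 1; -2.5 -14.1 2.5 0.376 0 0 1; -2.5 -14.1 2.5 0.376 0 0 1; -2.5 -14.1 2.5 0.376 0 0 1"
}}

```text
clock: 2.55
tool_pos: [0.4555, 0.1544, 0.2938]
ee_rot: [-0.364, 1.569, -0.313]
wrist_force: [0.6, -0.2, 0.6]
finger_gap: 0.0929
```

Emit:
{"fn": "arm_command", "kwargs": {
  "moves": "-2.5 -12.2 7.5 0.376 0 0 1; -2.5 -12.2 7.5 0.376 0 0 1; -2.5 -12.2 7.5 0.376 0 0 1; -2.5 -12.2 7.5 0.376 0 0 1; -2.5 -12.2 7.5 0.376 0 0 1"
}}

```text
clock: 2.97
tool_pos: [0.5366, 0.0369, 0.3181]
ee_rot: [-0.188, 1.57, -0.513]
wrist_force: [-0.4, 1.4, 0.2]
finger_gap: 0.0929
```

```bash
python3 - <<'E'
from h import *
cal=viewer.get_calibration('wrist');im=viewer.camera('wrist');cv2.imwrite('pics/w1.png',im[...,::-1])
print(cal)
for n in['mouth','pivot_a','cam_a_tip','cam_b_tip','cap','plug','vessel']:
    for r in models.pinpoint('wrist',n)[:3]:
        px=np.array(r['centre'])*[640,400]; print(n,round(r['score'],2),px,at_z(cal,px,{'cap':.194,'mouth':.204,'vessel':0}.get(n,.197)))
for X in([.537,.0385,.228],[.537,.0385,.204]):print(proj(cal,X))
plan([.537,.0385,.2095],-18.4)
E
```

```text
{'fx': 357.9164812518384, 'fy': 357.9164812518384, 'cx': 317.1515641370591, 'cy': 196.10090341543403, 'R': array([[ 0.9475, -0.3199,  0.0006],
       [-0.3076, -0.9107,  0.2758],
       [-0.0877, -0.2614, -0.9612]]), 't': array([-0.4963,  0.1393,  0.5422])}
pivot_a 0.75 [315.776 218.2  ] [0.5272 0.014  0.197 ]
pivot_a 0.62 [317.376 149.6  ] [0.5471 0.0688 0.197 ]
cam_a_tip 0.6 [326.016  45.12 ] [0.578  0.1404 0.197 ]
cap 0.96 [318.72 187.68] [0.5378 0.0378 0.194 ]
vessel 0.83 [316.928 148.8  ] [0.5376 0.0417 0.    ]
[317.5769 198.7194]
[317.5257 190.314 ]
clock 3.3667 p [0.5339 0.0396 0.3188] yaw -18.38 down [ 0.      0.0003 -1.    ] gap 0.09284785216590567 F [-0.1179 -0.0561  0.069 ]
call [10.926 -0.005  0.323  0.   ]
```

View pics/w1.png

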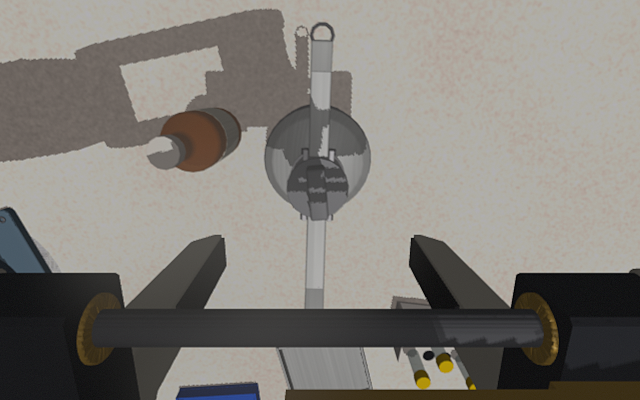

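The wrist view shows the cap bar at (318,188), upright in the image between the fingers, agreeing with the top view at about (0.5375, 0.038). Going down to grip.

Emit:
{"fn": "arm_command", "kwargs": {
  "moves": "3.5 0 0.2 0 0 0 1; 7 0 0.2 0 0 0 1; 9 0 0.2 0 0 0 1; 10 0 0.2 0 0 0 1; 10.7 0 0.2 0 0 0 1",
  "force": 20
}}

```text
clock: 3.78
tool_pos: [0.5357, 0.0381, 0.2105]
ee_rot: [-2.998, 1.569, 2.963]
wrist_force: [0.4, -0.7, 0.2]
finger_gap: 0.0931
```

Emit:
{"fn": "arm_command", "kwargs": {
  "moves": "0 0 0 0 0 0 0; 0 0 0 0 0 0 0; 0 0 0 0 0 0 0; 0 0 0 0 0 0 0; 0 0 0 0 0 0 0"
}}

```text
clock: 4.2
tool_pos: [0.5372, 0.0374, 0.2128]
ee_rot: [0.192, 1.569, -0.131]
wrist_force: [0.1, 0.4, -0.1]
finger_gap: 0.0643
```

Emit:
{"fn": "arm_command", "kwargs": {
  "moves": "0 0 0 0 0 0 0; 0 0 0 0 0 0 0; 0 0 0 0 0 0 0; 0 0 0 0 0 0 0; 0 0 0 0 0 0 0"
}}

```text
clock: 4.62
tool_pos: [0.5365, 0.0374, 0.2116]
ee_rot: [2.974, 1.571, 2.651]
wrist_force: [-0.1, -1.0, 0.3]
finger_gap: 0.0308
```

Emit:
{"fn": "arm_command", "kwargs": {
  "moves": "0 0 0 0 0 0 0; 0 0 0 0 0 0 0; 0 0 0 0 0 0 0; 0 0 0 0 0 0 0; 0 0 0 0 0 0 0"
}}

```text
clock: 5.03
tool_pos: [0.5365, 0.0375, 0.2116]
ee_rot: [-2.247, 1.571, -2.57]
wrist_force: [0.1, 0.4, -0.2]
finger_gap: 0.0137
```

Emit:
{"fn": "arm_command", "kwargs": {
  "moves": "-1 0 0 0 0 0 0; -2.5 0 0 0 0 0 0; -4 0 0 0 0 0 0; -6 0 0 0 0 0 0; -7 0 0 0 0 0 0"
}}

```text
clock: 5.45
tool_pos: [0.5373, 0.0374, 0.2846]
ee_rot: [0.195, 1.567, -0.128]
wrist_force: [0.5, -0.9, -0.0]
finger_gap: 0.0135
```

```bash
python3 - <<'E'
from h import *
plan([.439,-.295,.27],-5)
E
```

```text
clock 5.45 p [0.5373 0.0374 0.2846] yaw -18.51 down [ 0.0033 -0.0004 -1.    ] gap 0.013486870066392804 F [ 0.5205 -0.8574 -0.0131]
call [  0.73  -17.321   0.616  -0.118]
call [  0.73  -17.273  -1.425  -0.118]
```

```bash
python3 - <<'E'
from h import *
plan([.439,-.295,.2],-88,p0=[.537,.0378,.2816],smax=.18)
T=viewer.get_calibration('top')
for p in((405,186),(456,187),(454,238),(404,235)): print(at_z(T,p,.022))
E
```

```text
clock 5.45 p [0.537  0.0378 0.2816] yaw -18.51 down [ 0.0033 -0.0004 -1.    ] gap 0.013486870066392804 F [ 0.5205 -0.8574 -0.0131]
call [  2.72  -11.557   0.423   0.404]
call [  2.72  -10.458   4.935   0.404]
call [ 2.72  -7.674  8.651  0.404]
[ 0.5062 -0.23    0.022 ]
[ 0.5013 -0.3641  0.022 ]
[ 0.3677 -0.3525  0.022 ]
[ 0.3777 -0.2229  0.022 ]
```

Emit:
{"fn": "arm_command", "kwargs": {
  "moves": "0 -11.6 0.4 0.404 0 0 0; 0 -11.6 0.4 0.404 0 0 0; 0 -11.6 0.4 0.404 0 0 0; 0 -11.6 0.4 0.404 0 0 0; 0 -11.6 0.4 0.404 0 0 0"
}}

```text
clock: 5.87
tool_pos: [0.503, -0.0755, 0.282]
ee_rot: [0.18, 1.57, -0.551]
wrist_force: [0.2, 0.7, -1.1]
finger_gap: 0.0138
```

Emit:
{"fn": "arm_command", "kwargs": {
  "moves": "0 -10.5 4.9 0.404 0 0 0; 0 -10.5 4.9 0.404 0 0 0; 0 -10.5 4.9 0.404 0 0 0; 0 -10.5 4.9 0.404 0 0 0; 0 -10.5 4.9 0.404 0 0 0"
}}

```text
clock: 6.28
tool_pos: [0.4702, -0.1856, 0.2816]
ee_rot: [2.747, 1.57, 1.614]
wrist_force: [0.6, -0.4, -1.4]
finger_gap: 0.0139
```

Emit:
{"fn": "arm_command", "kwargs": {
  "moves": "4 -7.7 8.7 0.404 0 0 0; 8 -7.7 8.7 0.404 0 0 0; 8 -7.7 8.7 0.404 0 0 0; 8 -7.7 8.7 0.404 0 0 0; 8 -7.7 8.7 0.404 0 0 0"
}}

```text
clock: 6.7
tool_pos: [0.4362, -0.2963, 0.1983]
ee_rot: [-2.352, 1.565, 2.397]
wrist_force: [0.8, 0.2, -0.9]
finger_gap: 0.0141
```

```bash
python3 - <<'E'
from h import *
plan([.438,-.2935,.024],-88)
E
```

```text
clock 6.7 p [ 0.4362 -0.2963  0.1983] yaw -87.95 down [-0.0043  0.004  -1.    ] gap 0.014083471224663963 F [ 0.7688  0.19   -0.8979]
call [17.429  0.185 -0.273  0.001]
```

Emit:
{"fn": "arm_command", "kwargs": {
  "moves": "4 0 0 0 0 0 0; 8 0 0 0 0 0 0; 12 0 0 0 0 0 0; 15 0 0 0 0 0 0; 16.5 0 0 0 0 0 0"
}}

```text
clock: 7.12
tool_pos: [0.4374, -0.2928, 0.0338]
ee_rot: [-2.577, 1.566, 2.176]
wrist_force: [0.6, 0.1, -0.4]
finger_gap: 0.0138
```

Emit:
{"fn": "arm_command", "kwargs": {
  "moves": "0.4 0 0 0 0 0 0; 0.9 0 0 0 0 0 0; 0.9 0 0 0 0 0 0.3; 0.9 0 0 0 0 0 0.3; 0.9 0 0 0 0 0 0.3"
}}

```text
clock: 7.53
tool_pos: [0.4389, -0.297, 0.0293]
ee_rot: [0.757, 1.568, -0.777]
wrist_force: [1.5, 0.1, -0.6]
finger_gap: 0.0268
```

Emit:
{"fn": "arm_command", "kwargs": {
  "moves": "0 0 0 0 0 0 0.35; 0 0 0 0 0 0 0.35; 0 0 0 0 0 0 0.35; -1 0 0 0 0 0 0.35; -4 0 0 0 0 0 0.35"
}}

```text
clock: 7.95
tool_pos: [0.4353, -0.2942, 0.0651]
ee_rot: [-2.41, 1.563, 2.337]
wrist_force: [0.3, 0.4, -0.5]
finger_gap: 0.0325
```

Emit:
{"fn": "arm_command", "kwargs": {
  "moves": "-4 0 0 0 0 0 1; -8 0 0 0 0 0 1; -12 0 0 0 0 0 1; -16 0 0 0 0 0 1; -19 0 0 0 0 0 1"
}}

```text
clock: 8.37
tool_pos: [0.4379, -0.2966, 0.2624]
ee_rot: [0.737, 1.566, -0.798]
wrist_force: [0.4, 0.0, 0.2]
finger_gap: 0.0612
```

```bash
python3 - <<'E'
from h import *
plan([.459,.284,.26],67,rmax=.62)
E
```

```text
clock 8.3667 p [ 0.4379 -0.2966  0.2624] yaw -87.95 down [ 0.0031 -0.0032 -1.    ] gap 0.06115585124171389 F [0.4196 0.0427 0.1775]
call [  0.048   0.836 -11.59   -0.541]
call [ 0.048  6.685 -9.505 -0.541]
call [ 0.048 10.624 -4.706 -0.541]
call [ 0.048 11.531  1.436 -0.541]
call [ 0.048  9.146  7.168 -0.541]
```

```bash
python3 - <<'E'
from h import *
plan([.459,.284,.20],-18.4,rmax=.62)
E
```

```text
clock 8.3667 p [ 0.4379 -0.2966  0.2624] yaw -87.95 down [ 0.0031 -0.0032 -1.    ] gap 0.06115585124171389 F [0.4196 0.0427 0.1775]
call [  1.56    1.046 -14.487  -0.303]
call [  1.56    5.327 -13.513  -0.303]
call [  1.56    9.122 -11.303  -0.303]
call [ 1.56  12.083 -8.061 -0.303]
```

Emit:
{"fn": "arm_command", "kwargs": {
  "moves": "-1 1 -14.5 -0.303 0 0 1; -1 1 -14.5 -0.303 0 0 1; -1 1 -14.5 -0.303 0 0 1; -1 1 -14.5 -0.303 0 0 1; -1 1 -14.5 -0.303 0 0 1"
}}

```text
clock: 8.78
tool_pos: [0.4421, -0.147, 0.2693]
ee_rot: [1.584, 1.569, 0.356]
wrist_force: [0.2, -0.5, -0.7]
finger_gap: 0.0919
```

Emit:
{"fn": "arm_command", "kwargs": {
  "moves": "-1 5.3 -13.5 -0.303 0 0 1; -1 5.3 -13.5 -0.303 0 0 1; -1 5.3 -13.5 -0.303 0 0 1; -1 5.3 -13.5 -0.303 0 0 1; -1 5.3 -13.5 -0.303 0 0 1"
}}

```text
clock: 9.2
tool_pos: [0.4475, -0.0032, 0.2787]
ee_rot: [1.437, 1.569, 0.512]
wrist_force: [0.5, -0.2, 0.0]
finger_gap: 0.0931
```

Emit:
{"fn": "arm_command", "kwargs": {
  "moves": "0 9.1 -11.3 -0.303 0 0 1; 0 9.1 -11.3 -0.303 0 0 1; 0 9.1 -11.3 -0.303 0 0 1; 0 9.1 -11.3 -0.303 0 0 1; 0 9.1 -11.3 -0.303 0 0 1"
}}

```text
clock: 9.62
tool_pos: [0.4531, 0.141, 0.2778]
ee_rot: [1.842, 1.57, 1.219]
wrist_force: [-0.3, -0.4, -0.8]
finger_gap: 0.093
```

Emit:
{"fn": "arm_command", "kwargs": {
  "moves": "0 12.1 -8 -0.303 0 0 1; 3 12.1 -8 -0.303 0 0 1; 6 12.1 -8 -0.303 0 0 1; 8 12.1 -8 -0.303 0 0 1; 10 12.1 -8 -0.303 0 0 1"
}}

```text
clock: 10.03
tool_pos: [0.4601, 0.285, 0.1764]
ee_rot: [0.739, 1.569, 0.417]
wrist_force: [0.7, 0.0, -0.3]
finger_gap: 0.093
```

```bash
python3 - <<'E'
from h import *
cal=viewer.get_calibration('wrist');im=viewer.camera('wrist');cv2.imwrite('pics/w2.png',im[...,::-1])
for n in['plug','big_plug']:
    for r in models.pinpoint('wrist',n)[:3]:
        px=np.array(r['centre'])*[640,400]; print(n,round(r['score'],2),px,at_z(cal,px,0))
    for r in models.cut_out('wrist',n)[:2]: print(n,r['score'],np.array(r['rect'])*[640,400,640,400])
print(proj(cal,[.459,.284,.051]))
plan([.459,.284,.0355],-18.4)
E
```

```text
plug 0.96 [315.072 174.   ] [0.4584 0.2871 0.    ]
plug 0.45 [448.  351.2] [0.5357 0.0448 0.    ]
plug 0.74 [289.92 156.48 347.2  212.  ]
big_plug 0.61 [471.488 119.8  ] [0.6137 0.2897 0.    ]
big_plug 0.76 [444.416  77.08  541.12  166.6  ]
[316.6889 190.2875]
clock 10.2833 p [0.4605 0.2823 0.1792] yaw -18.61 down [ 0.0019 -0.0002 -1.    ] gap 0.09285218862351691 F [ 0.8471 -0.5448 -0.1528]
call [14.374  0.113 -0.201 -0.004]
```

View pics/w2.png

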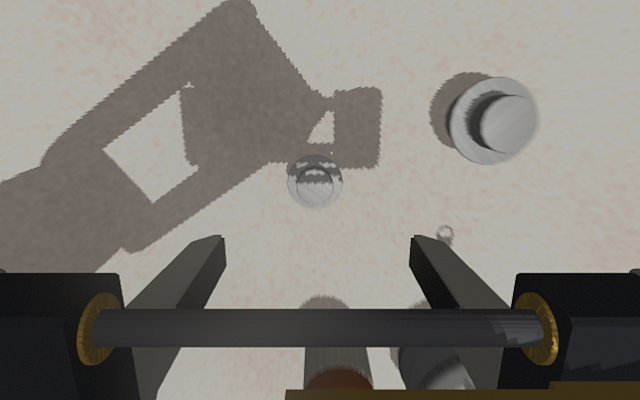

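The wrist view shows the small plug at (316,182) between the fingers and the big plug at (505,122), well clear. I refine the plug position by fitting its silhouette.

```bash
cat >> h.py <<'E'
from scipy.optimize import minimize
def circles(cal,xy,z0,segs):
    """projected points of stacked rings (radius,z) about vertical axis at xy"""
    a=np.linspace(0,2*np.pi,60); P=[]
    for r,z in segs:
        for t in a: P.append(proj(cal,[xy[0]+r*np.cos(t),xy[1]+r*np.sin(t),z0+z]))
    return np.array(P)
PLUG=[(.025,.034),(.025,.030),(.016,.051),(.018,.002),(.018,.013)]
def fit(cal,mask,xy0,z0,segs):
    m=mask.astype(np.uint8)
    def cost(xy):
        h=cv2.convexHull(circles(cal,xy,z0,segs).astype(np.float32)).reshape(-1,2)
        k=np.zeros((1600,2560),np.uint8);cv2.fillConvexPoly(k,np.round(h*4+1.5).astype(np.int32),1)
        M=cv2.resize(m,(2560,1600),interpolation=cv2.INTER_NEAREST)
        return (k&M).sum()*-1.0/((k|M).sum())
    r=minimize(cost,xy0,method='Nelder-Mead',options=dict(initial_simplex=np.array(xy0)+[[0,0],[.004,0],[0,.004]],xatol=1e-4)); return r.x,-r.fun
E
python3 - <<'E'
from h import *
im=viewer.camera('wrist');cal=viewer.get_calibration('wrist')
m=models.cut_out('wrist','plug')[0]
x,i=fit(cal,m['pixels'],[.4585,.286],0,PLUG);print(x,i)
plan([x[0],x[1],.0360],-18.4)
E
```

```text
[0.4586 0.286 ] 0.9621015047181841
clock 10.3833 p [0.4609 0.2827 0.1801] yaw -18.62 down [ 0.004   0.0009 -1.    ] gap 0.09290135586504886 F [-0.3311 -0.5359 -0.1224]
call [14.41   0.236 -0.317 -0.004]
```

Emit:
{"fn": "arm_command", "kwargs": {
  "moves": "4 0.25 -0.3 0 0 0 1; 8 0.25 -0.3 0 0 0 1; 11.5 0.25 -0.3 0 0 0 1; 13.5 0.25 -0.3 0 0 0 1; 14.3 0.25 -0.3 0 0 0 1",
  "force": 35
}}

```text
clock: 10.8
tool_pos: [0.4562, 0.2858, 0.0332]
ee_rot: [-2.383, 1.568, -2.707]
wrist_force: [-0.4, -0.1, -0.7]
finger_gap: 0.0929
```

Emit:
{"fn": "arm_command", "kwargs": {
  "moves": "0 0 0 0 0 0 0; 0 0 0 0 0 0 0; 0 0 0 0 0 0 0; 0 0 0 0 0 0 0; 0 0 0 0 0 0 0"
}}

```text
clock: 11.22
tool_pos: [0.458, 0.2875, 0.0363]
ee_rot: [0.673, 1.568, 0.35]
wrist_force: [0.3, -0.6, -0.0]
finger_gap: 0.0642
```

Emit:
{"fn": "arm_command", "kwargs": {
  "moves": "0 0 0 0 0 0 0; 0 0 0 0 0 0 0; 0 0 0 0 0 0 0; 0 0 0 0 0 0 0; 0 0 0 0 0 0 0"
}}

```text
clock: 11.63
tool_pos: [0.4577, 0.2872, 0.035]
ee_rot: [0.39, 1.569, 0.068]
wrist_force: [2.2, -0.6, -1.3]
finger_gap: 0.0313
```

```bash
python3 - <<'E'
from h import *
plan([.537,.0385,.255],-18.4)
E
```

```text
clock 11.6333 p [0.4577 0.2872 0.035 ] yaw -18.49 down [ 0.0019  0.0001 -1.    ] gap 0.031310711536488886 F [ 2.2353 -0.5536 -1.2902]
call [-11.    -10.536   7.702  -0.001]
call [-11.    -10.542   7.694  -0.001]
```

Emit:
{"fn": "arm_command", "kwargs": {
  "moves": "0 0 0 0 0 0 0; -2 0 0 0 0 0 0; -5 0 0 0 0 0 0; -9 0 0 0 0 0 0; -12.5 0 0 0 0 0 0"
}}

```text
clock: 12.05
tool_pos: [0.4557, 0.2869, 0.1603]
ee_rot: [-2.549, 1.568, -2.872]
wrist_force: [1.0, 0.9, -2.4]
finger_gap: 0.0313
```

Emit:
{"fn": "arm_command", "kwargs": {
  "moves": "-3 -2 1.5 0 0 0 0; -6 -5 3.5 0 0 0 0; -9 -8 5.5 0 0 0 0; -11.5 -10 7 0 0 0 0; -11.5 -10.5 7.7 0 0 0 0"
}}

```text
clock: 12.47
tool_pos: [0.4991, 0.1601, 0.2796]
ee_rot: [0.213, 1.563, -0.112]
wrist_force: [0.9, 0.7, -0.7]
finger_gap: 0.031
```

Emit:
{"fn": "arm_command", "kwargs": {
  "moves": "0 -2 1.5 0 0 0 0; 0 -5 3.5 0 0 0 0; 0 -8 5.5 0 0 0 0; 0 -10 7 0 0 0 0; 0 -10.5 7.7 0 0 0 0"
}}

```text
clock: 12.88
tool_pos: [0.5363, 0.036, 0.2729]
ee_rot: [-2.548, 1.568, -2.874]
wrist_force: [0.6, -0.6, -2.9]
finger_gap: 0.031
```

```bash
python3 - <<'E'
from h import *
for c in('wrist','top','scene'):
    im=viewer.camera(c);cv2.imwrite(f'pics/{c}3.png',im[...,::-1])
    cal=viewer.get_calibration(c)
    for n in('plug','vessel','mouth','pivot_a','cam_a_tip'):
        for r in models.pinpoint(c,n)[:3]:
            px=np.array(r['centre'])*[640,400];print(c,n,round(r['score'],2),px)
plan([.537,.0385,.255],-18.4)
a=cv2.imread('pics/wrist3.png');b=cv2.imread('pics/scene3.png')[100:300,200:430]
b=cv2.resize(b,(460,400),interpolation=cv2.INTER_CUBIC)
cv2.imwrite('pics/v3.png',cv2.resize(np.hstack([a[:,130:500],b]),(800,386)))
E
```

```text
wrist plug 0.6 [318.08 226.12]
wrist plug 0.33 [320. 204.]
wrist vessel 0.84 [317.184 152.6  ]
wrist mouth 0.83 [320.   202.88]
wrist pivot_a 0.63 [318.72 161.4 ]
wrist cam_a_tip 0.88 [326.272  33.8  ]
top vessel 0.75 [304.128 177.4  ]
top mouth 0.76 [295.808 162.4  ]
top pivot_a 0.75 [312.32 168.68]
top pivot_a 0.68 [287.808 156.68 ]
top cam_a_tip 0.57 [251.904 146.52 ]
scene plug 0.64 [298.112 199.68 ]
scene plug 0.28 [356.416 279.2  ]
scene vessel 0.69 [298.176 282.   ]
scene vessel 0.21 [334.208 385.4  ]
scene mouth 0.65 [292.672 212.08 ]
scene pivot_a 0.74 [296.896 228.12 ]
scene pivot_a 0.57 [294.016 206.68 ]
scene cam_a_tip 0.74 [303.872 254.6  ]
clock 13.7833 p [0.5362 0.0391 0.2747] yaw -18.51 down [ 0.0001 -0.     -1.    ] gap 0.03119481058520425 F [-0.5602  0.1142 -3.1739]
call [ 1.969 -0.031  0.093 -0.002]
```

View pics/v3.png

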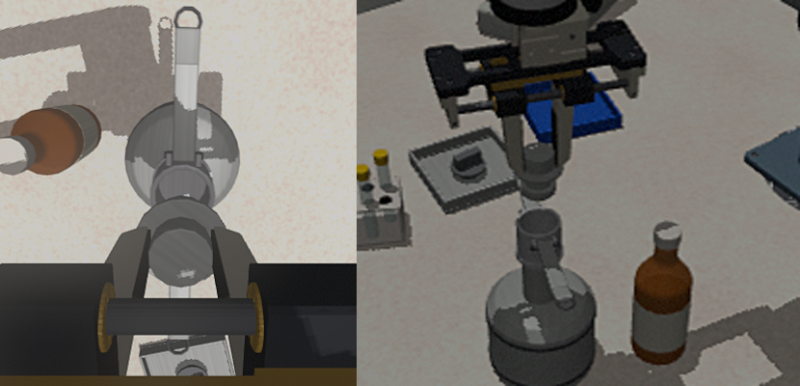

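The view shows the cap lying in the steel tray, the plug held upright just above the open coupler, and both cam arms still out.

```bash
python3 - <<'E'
from h import *
C={c:viewer.get_calibration(c) for c in('top','scene','wrist')}
print('mouth',*[at_z(C[c],p,.204) for c,p in(('wrist',(320,202.9)),('top',(295.8,162.4)),('scene',(292.7,212.1)))], tri([ray(C['top'],(295.8,162.4)),ray(C['scene'],(292.7,212.1)),ray(C['wrist'],(320,202.9))]))
print('vessel',at_z(C['wrist'],(317.2,152.6),0),at_z(C['top'],(304.1,177.4),0))
print('plug wrist',at_z(C['wrist'],(318.1,226.1),.2387),'tri',tri([ray(C['scene'],(298.1,199.7)),ray(C['wrist'],(318.1,226.1))]))
for c in('wrist','scene'):
    viewer.camera(c)
    for r in models.cut_out(c,'plug')[:2]:
        print(c,r['score'],np.array(r['rect'])*[640,400,640,400],fit(C[c],r['pixels'],[.5365,.039],.2387,PLUG))
    for r in models.cut_out(c,'vessel')[:1]: cv2.imwrite(f'pics/vm_{c}.png',r['pixels'].astype(np.uint8)*255)
o=get_obs();print(o['tool_pos'])
E
```

```text
mouth [0.539  0.0428 0.204 ] [0.5367 0.0438 0.204 ] [0.5366 0.034  0.204 ] (array([0.5385, 0.0426, 0.2094]), [np.float64(0.003009477195497137), np.float64(0.0032452253154042028), np.float64(0.001879111281786774)])
vessel [0.538  0.0455 0.    ] [0.5371 0.0364 0.    ]
plug wrist [0.5364 0.0396 0.2387] tri (array([0.5339, 0.0432, 0.2415]), [np.float64(0.00387932568525989), np.float64(0.0038793256852600296)])
scene 0.62 [287.68  175.48  308.288 204.6  ] (array([0.5335, 0.0355]), np.float64(0.8044000384282832))
[0.5362 0.039  0.2746]
```

Emit:
{"fn": "arm_command", "kwargs": {
  "moves": "-1 -2 0 0 0 0 0; -1 -4 0 0 0 0 0; -1 -6 0 0 0 0 0; -1 -6 0 0 0 0 0; -1 -6 0 0 0 0 0"
}}

```text
clock: 14.5
tool_pos: [0.5171, -0.0184, 0.2848]
ee_rot: [1.258, 1.57, 0.933]
wrist_force: [-0.2, 1.5, -2.0]
finger_gap: 0.031
```

```bash
python3 - <<'E'
from h import *
im=viewer.camera('wrist');cal=viewer.get_calibration('wrist');cv2.imwrite('pics/w4.png',im[...,::-1])
print(get_obs()['tool_pos'])
for n in('mouth','pivot_a','vessel','plug'):
    for r in models.pinpoint('wrist',n)[:3]:
        px=np.array(r['centre'])*[640,400];print(n,round(r['score'],2),px,at_z(cal,px,{'mouth':.204,'vessel':0,'plug':.2487}.get(n,.195)))
np.savez('w4.npz',**cal)
s=6;x0,y0=255,90
a=cv2.resize(im[y0:y0+95,x0:x0+130,::-1],None,fx=s,fy=s,interpolation=cv2.INTER_CUBIC)
for r,z in((.0235,.204),(.0195,.204)):
    P=circles(cal,[.5375,.039],0,[(r,z)]);cv2.polylines(a,[np.round((P-[x0,y0]+.5)*s).astype(np.int32)],True,(0,0,255),1)
cv2.imwrite('pics/w4c.png',a)
E
```

```text
[ 0.5173 -0.0177  0.2847]
mouth 0.84 [320.896 112.92 ] [0.5397 0.0426 0.204 ]
pivot_a 0.69 [315.392 154.08 ] [0.5268 0.0161 0.195 ]
pivot_a 0.57 [320.896  71.2  ] [0.5483 0.0681 0.195 ]
plug 0.74 [317.632 226.68 ] [ 0.5171 -0.0175  0.2487]
plug 0.43 [329.088 349.52 ] [ 0.4965 -0.1026  0.2487]
```

View pics/w4c.png

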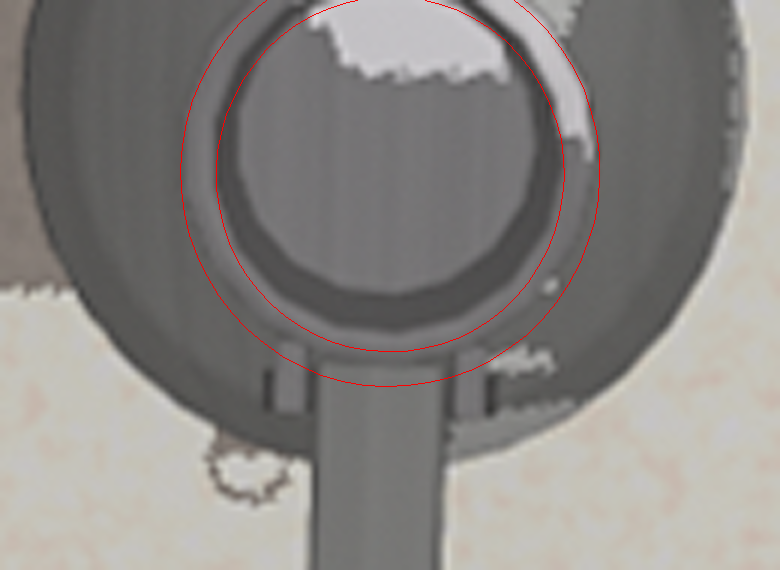

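The crop overlays my model on the picture: the bore sits about 19 crop px (2 mm) towards +y of my guess, so the mouth is near (0.538, 0.041). I move there and lower in steps, watching force.

Emit:
{"fn": "arm_command", "kwargs": {
  "moves": "0 2 0.1 0 0 0 0; 0 4.5 0.1 0 0 0 0; 1.5 6.3 0.1 0 0 0 0; 3 6.3 0.1 0 0 0 0; 4 6.3 0.1 0 0 0 0"
}}

```text
clock: 15.17
tool_pos: [0.5379, 0.0434, 0.2432]
ee_rot: [-3.049, 1.569, 2.914]
wrist_force: [-1.0, -0.2, -2.3]
finger_gap: 0.0315
```

Emit:
{"fn": "arm_command", "kwargs": {
  "moves": "0 0 0 0 0 0 0; 0 0 0 0 0 0 0; 0.3 0 0 0 0 0 0; 0.6 0 0 0 0 0 0; 0.8 0 0 0 0 0 0"
}}

```text
clock: 15.58
tool_pos: [0.5384, 0.0412, 0.237]
ee_rot: [0.156, 1.57, -0.167]
wrist_force: [-0.9, -0.0, -2.5]
finger_gap: 0.031
```

```bash
python3 - <<'E'
from h import *
plan([.538,.041,.21],-18.4)
E
```

```text
clock 15.5833 p [0.5384 0.0412 0.237 ] yaw -18.55 down [ 0.0011 -0.0002 -1.    ] gap 0.030999934929659505 F [-0.9448 -0.0289 -2.4845]
call [ 2.703 -0.03  -0.03  -0.003]
```

Below rim contact height with no contact force. Continuing.

Emit:
{"fn": "arm_command", "kwargs": {
  "moves": "0.3 0 0 0 0 0 0; 0.6 0 0 0 0 0 0; 0.9 0 0 0 0 0 0; 1.2 0 0 0 0 0 0; 1.4 0 0 0 0 0 0"
}}

```text
clock: 16.0
tool_pos: [0.5379, 0.0416, 0.2222]
ee_rot: [-2.965, 1.57, 2.995]
wrist_force: [0.1, 0.6, -2.9]
finger_gap: 0.0311
```

Emit:
{"fn": "arm_command", "kwargs": {
  "moves": "0.3 0 0 0 0 0 0; 0.6 0 0 0 0 0 0; 0.8 0 0 0 0 0 0; 1 0 0 0 0 0 0; 1 0 0 0 0 0 0"
}}

```text
clock: 16.42
tool_pos: [0.5379, 0.0417, 0.2121]
ee_rot: [-2.903, 1.57, 3.057]
wrist_force: [0.4, -0.6, -2.7]
finger_gap: 0.031
```

Emit:
{"fn": "arm_command", "kwargs": {
  "moves": "0.1 0 0 0 0 0 0; 0.1 0 0 0 0 0 0; 0.1 0 0 0 0 0 0"
}}

```text
clock: 16.67
tool_pos: [0.5381, 0.0416, 0.2117]
ee_rot: [0.105, 1.571, -0.218]
wrist_force: [-0.3, -0.0, -2.3]
finger_gap: 0.0307
```

Emit:
{"fn": "arm_command", "kwargs": {
  "moves": "0.1 0 0 0 0 0 0; 0.1 0 0 0 0 0 0; 0.2 0 0 0 0 0 0; 0.2 0 0 0 0 0 0"
}}

```text
clock: 17.0
tool_pos: [0.538, 0.0416, 0.2095]
ee_rot: [-2.988, 1.571, 2.972]
wrist_force: [-0.0, -0.3, -1.4]
finger_gap: 0.0311
```

Emit:
{"fn": "arm_command", "kwargs": {
  "moves": "0.1 0 0 0 0 0 0; 0.1 0 0 0 0 0 0; 0.15 0 0 0 0 0 0; 0.15 0 0 0 0 0 0"
}}

```text
clock: 17.33
tool_pos: [0.5382, 0.0416, 0.209]
ee_rot: [0.149, 1.57, -0.174]
wrist_force: [-1.7, -0.3, 4.4]
finger_gap: 0.0313
```

Contact at 0.209 m with about 5 N up: the plug is home. Release, lift and turn the jaws onto the vessel's y.

Emit:
{"fn": "arm_command", "kwargs": {
  "moves": "0 0 0 0 0 0 1; 0 0 0 0 0 0 1; 0 0 0 0 0 0 1; 0 0 0 0 0 0 1; 0 0 0 0 0 0 1"
}}

```text
clock: 17.75
tool_pos: [0.5381, 0.0416, 0.208]
ee_rot: [-3.106, 1.57, 2.854]
wrist_force: [-0.4, 0.7, 0.2]
finger_gap: 0.0598
```

Emit:
{"fn": "arm_command", "kwargs": {
  "moves": "0 0 0 0 0 0 1; -1 0 0 0 0 0 1; -3 0 0 0 0 0 1; -6 0 0 0 0 0 1; -9 0 0 0 0 0 1"
}}

```text
clock: 18.17
tool_pos: [0.5375, 0.0417, 0.2992]
ee_rot: [-2.961, 1.569, 2.999]
wrist_force: [0.4, -0.4, 0.1]
finger_gap: 0.0908
```

```bash
python3 - <<'E'
from h import *
C={}
for c in('wrist','scene','top'):
    im=viewer.camera(c);cal=C[c]=viewer.get_calibration(c);cv2.imwrite(f'pics/{c}5.png',im[...,::-1])
    for n in('cam_a_tip','pivot_a','plug'):
        for r in models.pinpoint(c,n)[:3]:
            px=np.array(r['centre'])*[640,400];print(c,n,round(r['score'],2),px,at_z(cal,px,.174) if n=='plug' else '')
a=cv2.imread('pics/wrist5.png')[:,130:500];b=cv2.imread('pics/scene5.png')[110:310,220:420]
cv2.imwrite('pics/v5.png',np.hstack([a,cv2.resize(b,(400,400),interpolation=cv2.INTER_CUBIC)]))
plan([.538,.0415,.255],71.5,rmax=.6)
E
```

```text
wrist cam_a_tip 0.89 [325.696  48.   ] 
wrist pivot_a 0.96 [319.168 162.92 ] 
wrist pivot_a 0.76 [316.672 229.68 ] 
wrist pivot_a 0.49 [324.8 375.2] 
wrist plug 0.7 [319.808 186.6  ] [0.5433 0.0407 0.174 ]
scene cam_a_tip 0.64 [307.072 254.32 ] 
scene pivot_a 0.85 [294.016 228.68 ] 
scene pivot_a 0.84 [292.672 208.2  ] 
scene plug 0.94 [296.512 227.68 ] [0.5379 0.0485 0.174 ]
scene plug 0.5 [283.968 176.08 ] [ 0.4679 -0.1089  0.174 ]
scene plug 0.22 [305.728 255.12 ] [0.565  0.1211 0.174 ]
top cam_a_tip 0.69 [251.584 148.08 ] 
top pivot_a 0.56 [312.832 169.08 ] 
clock 18.7667 p [0.5378 0.0417 0.2974] yaw -18.51 down [-0.0015  0.0002 -1.    ] gap 0.09293400835100737 F [1.4892 0.0962 0.1224]
call [ 1.414 -0.003  0.007 -0.524]
call [ 1.414 -0.006  0.005 -0.524]
call [ 1.414 -0.008  0.001 -0.524]
```

View pics/v5.png

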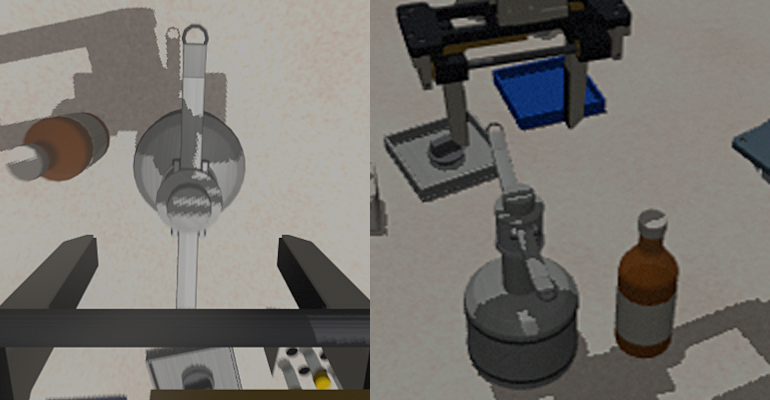

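The view shows the plug flange down on the coupler rim with both arms still out, and nothing else disturbed.

Emit:
{"fn": "arm_command", "kwargs": {
  "moves": "0 0 0 -0.525 0 0 1; 0 0 0 -0.525 0 0 1; 0 0 0 -0.525 0 0 1; 0 0 0 -0.525 0 0 1; 0 0 0 -0.525 0 0 1",
  "force": 20
}}

```text
clock: 19.18
tool_pos: [0.538, 0.0416, 0.2978]
ee_rot: [2.862, 1.57, 3.07]
wrist_force: [-0.3, -0.4, -0.4]
finger_gap: 0.0929
```

Emit:
{"fn": "arm_command", "kwargs": {
  "moves": "0 0 0 -0.525 0 0 1; 0 0 0 -0.525 0 0 1; 0 0 0 -0.525 0 0 1; 0 0 0 -0.525 0 0 1; 0 0 0 -0.525 0 0 1"
}}

```text
clock: 19.6
tool_pos: [0.538, 0.0416, 0.2978]
ee_rot: [2.35, 1.57, 3.083]
wrist_force: [0.1, 0.7, 0.7]
finger_gap: 0.093
```

Emit:
{"fn": "arm_command", "kwargs": {
  "moves": "0 0 0 -0.52 0 0 1; 0 0 0 -0.52 0 0 1; 0 0 0 -0.52 0 0 1; 0 0 0 -0.52 0 0 1; 0 0 0 -0.52 0 0 1"
}}

```text
clock: 20.02
tool_pos: [0.538, 0.0416, 0.2978]
ee_rot: [1.817, 1.57, 3.069]
wrist_force: [-0.2, 0.9, 0.7]
finger_gap: 0.0927
```

```bash
python3 - <<'E'
from h import *
plan([.538,.0413,.225],71.5)
E
```

```text
clock 20.0167 p [0.538  0.0416 0.2978] yaw 71.72 down [-0.0006  0.     -1.    ] gap 0.09268017638705935 F [-0.1923  0.8813  0.6697]
call [ 7.282 -0.009 -0.032  0.004]
```

Now lowering the open jaws to bear on both arms.

Emit:
{"fn": "arm_command", "kwargs": {
  "moves": "2 0 0 0 0 0 1; 4 0 0 0 0 0 1; 6 0 0 0 0 0 1; 7 0 0 0 0 0 1; 7.5 0 0 0 0 0 1"
}}

```text
clock: 20.43
tool_pos: [0.5371, 0.0418, 0.2213]
ee_rot: [1.763, 1.568, 3.009]
wrist_force: [0.0, 0.2, 1.2]
finger_gap: 0.093
```

Emit:
{"fn": "arm_command", "kwargs": {
  "moves": "0.4 0 0 0 0 0 1; 0.8 0 0 0 0 0 1; 1.2 0 0 0 0 0 1; 1.6 0 0 0 0 0 1; 2 0 0 0 0 0 1"
}}

```text
clock: 20.85
tool_pos: [0.5385, 0.0415, 0.2034]
ee_rot: [-1.49, 1.57, -0.243]
wrist_force: [-1.4, -2.0, 2.8]
finger_gap: 0.0931
```

Emit:
{"fn": "arm_command", "kwargs": {
  "moves": "0.3 0 0 0 0 0 1; 0.6 0 0 0 0 0 1; 0.9 0 0 0 0 0 1; 1.2 0 0 0 0 0 1; 1.5 0 0 0 0 0 1"
}}

```text
clock: 21.27
tool_pos: [0.5387, 0.0418, 0.1887]
ee_rot: [-1.087, 1.569, 0.16]
wrist_force: [-1.1, 0.5, 5.2]
finger_gap: 0.0929
```

```bash
python3 - <<'E'
from h import *
for c in('scene','wrist'):
    im=viewer.camera(c);cv2.imwrite(f'pics/{c}6.png',im[...,::-1])
a=cv2.imread('pics/wrist6.png')[:,130:500];b=cv2.imread('pics/scene6.png')[110:310,220:420]
cv2.imwrite('pics/v6.png',np.hstack([a,cv2.resize(b,(400,400),interpolation=cv2.INTER_CUBIC)]))
o=get_obs();print(o['tool_pos'],o['wrist_force'],o['moment'])
E
```

```text
[0.5386 0.0417 0.1882] [ 0.892  -0.0345  1.3389] [-0.044  -0.1741 -0.0227]
```

View pics/v6.png

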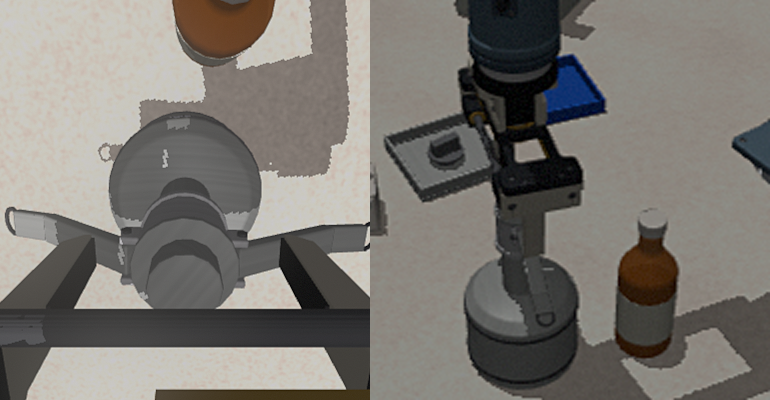

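Both arms are now bearing on the fingers at equal angles, just below level, in the wrist view. Continuing down evenly.

Emit:
{"fn": "arm_command", "kwargs": {
  "moves": "0.3 0 0 0 0 0 1; 0.6 0 0 0 0 0 1; 0.9 0 0 0 0 0 1; 1.2 0 0 0 0 0 1; 1.5 0 0 0 0 0 1"
}}

```text
clock: 21.78
tool_pos: [0.5383, 0.0417, 0.1731]
ee_rot: [-1.175, 1.57, 0.072]
wrist_force: [-0.5, 0.5, 3.5]
finger_gap: 0.0932
```

Emit:
{"fn": "arm_command", "kwargs": {
  "moves": "0.3 0 0 0 0 0 1; 0.6 0 0 0 0 0 1; 0.9 0 0 0 0 0 1; 1.2 0 0 0 0 0 1; 1.2 0 0 0 0 0 1"
}}

```text
clock: 22.2
tool_pos: [0.5377, 0.0417, 0.1602]
ee_rot: [1.741, 1.569, 2.988]
wrist_force: [1.3, 0.3, -0.8]
finger_gap: 0.0928
```

Emit:
{"fn": "arm_command", "kwargs": {
  "moves": "0.3 0 0 0 0 0 1; 0.6 0 0 0 0 0 1; 0.9 0 0 0 0 0 1; 0.9 0 0 0 0 0 1; 0.9 0 0 0 0 0 1"
}}

```text
clock: 22.62
tool_pos: [0.5378, 0.0417, 0.1516]
ee_rot: [1.741, 1.57, 2.988]
wrist_force: [0.4, -0.5, -0.1]
finger_gap: 0.0932
```

Squeeze both arms together.

Emit:
{"fn": "arm_command", "kwargs": {
  "moves": "0 0 0 0 0 0 0.5; 0 0 0 0 0 0 0.5; 0 0 0 0 0 0 0.5; 0 0 0 0 0 0 0.5; 0 0 0 0 0 0 0.5",
  "force": 15
}}

```text
clock: 23.03
tool_pos: [0.5373, 0.0403, 0.1518]
ee_rot: [2.834, 1.568, -2.202]
wrist_force: [-4.6, -14.5, -1.4]
finger_gap: 0.0646
```

Emit:
{"fn": "arm_command", "kwargs": {
  "moves": "0 0 0 0 0 0 0.5; 0 0 0 0 0 0 0.5; 0 0 0 0 0 0 0.5; 0 0 0 0 0 0 0.5; 0 0 0 0 0 0 0.5"
}}

```text
clock: 23.45
tool_pos: [0.5373, 0.0401, 0.1517]
ee_rot: [2.776, 1.568, -2.26]
wrist_force: [-1.6, -5.7, -2.6]
finger_gap: 0.0642
```

Emit:
{"fn": "arm_command", "kwargs": {
  "moves": "0 0 -0.1 0 0 0 0.5; 0 0 -0.1 0 0 0 0.5; 0 0 -0.1 0 0 0 0.5; 0 0 -0.1 0 0 0 0.5; 0 0 -0.1 0 0 0 0.5",
  "force": 25
}}

```text
clock: 23.87
tool_pos: [0.5373, 0.0401, 0.1518]
ee_rot: [2.519, 1.569, -2.517]
wrist_force: [-1.5, -5.4, -5.6]
finger_gap: 0.0637
```

Emit:
{"fn": "arm_command", "kwargs": {
  "moves": "0 0 0 0 0 0 1; 0 0 0 0 0 0 1; 0 0 0 0 0 0 1; 0 0 0 0 0 0 1; 0 0 0 0 0 0 1"
}}

```text
clock: 24.28
tool_pos: [0.5383, 0.041, 0.1526]
ee_rot: [-0.977, 1.569, 0.271]
wrist_force: [-0.8, -0.0, -0.0]
finger_gap: 0.0912
```

Emit:
{"fn": "arm_command", "kwargs": {
  "moves": "-1 0 0 0 0 0 1; -4 0 0 0 0 0 1; -8 0 0 0 0 0 1; -12 0 0 0 0 0 1; -15 0 0 0 0 0 1"
}}

```text
clock: 24.7
tool_pos: [0.5383, 0.0408, 0.3065]
ee_rot: [-1.305, 1.567, -0.058]
wrist_force: [1.7, -0.6, -0.3]
finger_gap: 0.0931
```

```bash
python3 - <<'E'
from h import *
for c in('scene','top','wrist'):
    im=viewer.camera(c);cv2.imwrite(f'pics/{c}7.png',im[...,::-1])
    for n in('big_plug','rack','bottle','cap','cam_a_tip'): print(c,n,[(round(r['score'],2),np.round(np.array(r['centre'])*[640,400],1)) for r in models.pinpoint(c,n)[:2]])
a=cv2.imread('pics/wrist7.png')[:,130:500];b=cv2.imread('pics/scene7.png')[140:310,180:390]
cv2.imwrite('pics/v7.png',np.hstack([a,cv2.resize(b,(430,400),interpolation=cv2.INTER_CUBIC)]))
o=get_obs();print(o['tool_pos'],o['wrist_force'],o['finger_gap'])
E
```

```text
scene big_plug [(0.75, array([334.5, 385.2])), (0.5, array([296.1, 256.8]))]
scene rack [(0.97, array([201. , 218.1]))]
scene bottle [(0.81, array([355.5, 279. ]))]
scene cap [(0.78, array([260.3, 188.6])), (0.61, array([203.3, 216.4]))]
scene cam_a_tip [(0.65, array([297.2, 253.3])), (0.62, array([259.9, 186.2]))]
top big_plug []
top rack [(0.6, array([413.4, 151.6]))]
top bottle [(0.97, array([278.2, 220.4]))]
top cap [(0.54, array([431.6, 210.3]))]
top cam_a_tip [(0.45, array([287.2, 167.5]))]
wrist big_plug [(0.95, array([514.4, 153.2]))]
wrist rack [(0.75, array([129.7, 278. ])), (0.68, array([315., 152.]))]
wrist bottle [(0.92, array([337.1,  43.2])), (0.49, array([317.3, 187.2]))]
wrist cap [(0.64, array([ 52.7, 165. ]))]
wrist cam_a_tip [(0.33, array([128. , 273.7]))]
[0.5378 0.0407 0.3021] [-0.97   -0.1756 -0.2417] 0.09297053430563716
```

View pics/v7.png

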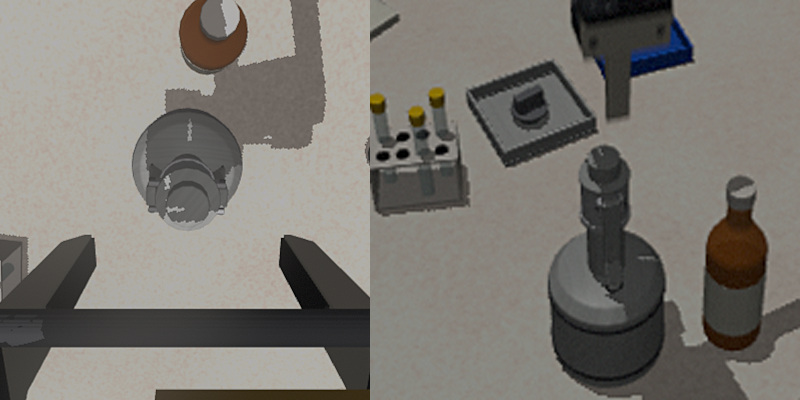

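Both arms hang flat and symmetric against the coupler. The plug is home, the cap is in the steel tray, and the bystanders have not moved. Handing in.

```bash
python3 -c "
from h import *
print(ctrl.finish_job())"
```

```text
the job is handed in; nothing more can be done
None
```

The vessel is closed, and I handed the job in at about 25 to 26 s of the 66 s allowed.

- **Cap:** I lifted it off the coupler and set it in the steel tray. The last pictures show it standing there.
- **Plug:** I lowered the small plug into the coupler with both cam arms out. The flange met the rim at the expected height with about 5 N of contact force.
- **Cam arms:** I lowered the open jaws over both arms, which first brought the higher arm (b) down to arm a's level. I then pushed both down together and squeezed them flat. The final jaw gap was 63.7 mm, against the 64 mm stated for both arms at 0.
- **Final look:** With the gripper clear, the last pictures show both arms hanging symmetrically. The bottle, rack and larger plug are where they were, within about 4 pixels.

**Checks that disagreed:**
- The networks' estimates of the mouth position differed by up to 10 mm, so I used the bore as it showed in a close wrist picture.
- In the last top picture the network did not report the big plug, but the scene and wrist pictures did.
- While squeezing, there was a passing side force of about 15 N, probably from being roughly 1.5 mm off centre. It is below the 40 N limit.

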